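Refit the washed heating blocks from their stack

ROBOT

A 7-joint arm with a two-finger parallel gripper is mounted at the origin on a cart in front of the work surface, level with it; the furniture and walls round the work are solid. World frame = base frame: x ahead of the robot, y to its left, z up, the work surface at z = 0. Lengths are in m, angles in rad, forces in N, time in s.
With the tool pointing down it reaches from about 0.4 to 0.875 m from the base axis. Payload 19.3 kg.
Tool frame: the origin (TCP) lies at the very end of the fingers, on their centre line; the grasp point (between the pads) lies 19 mm behind it; z points along the fingers, y is the line along which they close (so a half turn about z gives the same grasp; the last joint's range is limited). The gripper opens to 85 mm and grips with 20 to 120 N. Pads are 22 mm wide; open, the fingers measure 114 mm over their backs; the gripper's body (76 mm by 85 mm) begins 54 mm behind the grasp point. The pads swing forward as they close: fully open they stand 13 mm farther back than shut.
Start: joints at [1.156, 0.521, -0.036, 1.599, 0.021, 1.021, -0.113], TCP at [0.211, -0.588, 0.231] pointing down, gripper open.
Joint ranges: [-2.91, 2.91], [-0.3, 2.13], [-1.5, 1.42], [0.17, 2.43], [-1.26, 4.41], [0.16, 1.93], [-2.52, 2.52]. Speed limits (rad/s): [1.89, 1.89, 2.39, 2.39, 3.01, 3.01, 3.01].

INTERFACE

Orientations are given as [roll, pitch, yaw] about the fixed x, y, z axes, in that order (R = Rz(yaw) Ry(pitch) Rx(roll)).
In Python, from workcell import bot gives the robot as it stands.
- The arm moves only by the tool carry_out, never from a script. Its argument "rows" is a list that holds one entry, the list of rows, each a list of 4 numbers: the shift along the tool's x, y, z in m, then the turn about the tool's z in degrees. In form: [[[x, y, z, twist], ...]]. A call has 1 to 12 rows; each row is the pose to reach, as a shift and turn from the pose commanded when the call began, along the tool's axes at that moment; what a row does not reach only later rows make up. A row lasts 1/12 s, in which the tool goes at most 41.7 mm and 7.16 degrees, less where a joint would pass 70% of its speed; a pose out of reach is approached as far as the arm can. A call with a gripper value outside its range is refused whole. "grip" is the finger opening in m, from 0 to 0.0854, set as the call begins (left out, the last holds). The fingers move at their own pace and stop on an object; "grip_force" is the grip in N (left out, the last holds). Time passes only in rows, so rows that repeat a pose let the fingers close. It gives the time, the measured TCP pose, the force, the opening and the grip force at its end, in the units of the state.
- bot.observe(): the state, without advancing time (a new reading comes with each control period).
- bot.grab_frame(name): name is "scene" or "top" or "wrist"; returns a dict with "pixels" (384x512x3 uint8, red, green, blue), "K" (3x3 intrinsics, pixels), "pose" (4x4, takes a point from camera to world coordinates). Camera axes: x right, y down, z forward; pixel columns grow to the right and rows downward; lengths in m; the calibration is good to about 2 mm. A picture is of the moment at which its call begins. There is no depth.
- bot.job_done(): hands the job in; it is judged then, once.
Trained networks look in a picture, given as the dict that the camera call returned (one of the last four; its "shot" number tells which), for a name from the list of things; names that differ only in an ending like _2 or _b are one class to them, and where a whole thing is asked for, a point or a joint stands for the part that bears it (a point fixed in the world has none). Each returns a list of dicts, best first, with "conf" (0 to 1); they miss things now and then, are a little off and sometimes report something else, mostly with a low value. They report only what shows in the picture. A call takes as long as a camera call. They do not tell look-alikes from the thing itself.
- bot.look_for(picture, label): "position" ([column, row] in pixels, amid what is visible of it).
- bot.regions_of(picture, label): "region" (384x512 bool, what is visible of it) and "position" ([column, row] in pixels, amid what is visible of it).
- bot.spot_point(picture, label): "position" ([column, row] in pixels: a listed point, or the origin of a listed thing).
The state is a dict: "clock": time; "qpos": joint angles; "qd": joint speeds; "joint_efforts": joint torques, N m; "position": TCP position; "tool_rot": TCP orientation; "force": force on the tool from outside, world axes, zero at the start; "moment": the same for the moment, N m; "grip_width": finger opening in m; "finger_force": force on a finger pad.
Only numpy, scipy, OpenCV 4.12 (cv2) and the standard library are available. Lean on these libraries where they do the work, as an engineer would, in place of code of your own. Each camera call takes 0.05 s, during which the arm holds its last target. There are 200 camera calls.

TASK

The washed heating blocks are stacked on the bench: unstack them and refit each in its own instrument, flat inside its seat: the small blue block between the corner brackets of the shaker, the round red block inside the rim of the hotplate stirrer's plate, and the long silver block down in the well of the dry bath. Once the red block sits on the stirrer, stand the grey-capped vial upright in its bore. Set things down rather than dropping them, keep the vial upright, and leave the other things on the bench where they are.

Things in the scene. Friction and masses are not known exactly. Their poses are not given: they have to be found in the camera images.
- small_block: Small block, blue, anodised metal with 6 bores for microtubes (2 x 3): 38 (x) x 62 (y) x 30 mm high, about 0.16 kg. At the start it is the top of the stack. Origin: centre of its underside; z up. Grip it across its 38 mm width, along its x.
- round_block: Round block, red metal cup: 66 mm across, 34 mm high, open upward with one bore 54 mm across whose flat floor is 10 mm above the underside; about 0.2 kg. At the start it is the middle of the stack, under the small block. Origin: centre of its underside; z is its axis.
- long_block: Long block, bare silver metal with 10 tube bores (2 x 5): 56 (x) x 120 (y) x 38 mm high, about 0.45 kg. At the start it is the bottom of the stack and stands on the bench. Origin: centre of its underside. Grip it across its 56 mm width, along its x.
- vial: Glass vial with label and ribbed grey cap, standing on the bench: 91 mm high, body 46 mm across up to 60 mm, the cap 40 to 45 mm across from 65 mm up to 91 mm (grip it there, from above); about 0.05 kg. Origin: centre of its underside; z is its axis.
- shaker: Tube shaker, fixed to the bench: pale green case 140 x 112 mm with a sloping control panel at its -x side, and a dark steel carrier plate on top with four L-shaped corner brackets. The brackets enclose 48 (x) x 72 (y) mm and stand 8 mm above the plate, whose top is 54 mm above the origin. Origin: at bench level straight under the centre of the carrier plate. Seat of the small block: its x along the shaker's x (either way round).
- stirrer: Hotplate stirrer, fixed to the bench: white case 150 x 126 mm with two black dials on the sloping panel at its -x side, and a round silver plate on top. A round rim on the plate, 76 mm across inside and 6 mm high, is the seat of the round block; the plate's top inside the rim is 52 mm above the origin. Origin: at bench level straight under the centre of the plate.
- dry_bath: Dry bath, fixed to the bench: dark grey case 136 x 158 mm with a white top frame; panel with screen and three keys on its -x side. The rectangular well in the frame is 66 (x) x 130 (y) mm and 10 mm deep; its floor is 40 mm and the frame's top 50 mm above the origin. Origin: at bench level straight under the centre of the well. Seat of the long block: its x along the dry bath's x (either way round).
- white_rack: Bystander: white wire-like tube rack, 46 x 126 x 35 mm, loose. Origin: centre of its underside. Leave it alone.
- clear_bottle: Bystander: clear glass bottle with white cap, 70 mm across, 142 mm high, loose. Origin: centre of its underside. Leave it alone.
- timer: Bystander: flat white timer, 66 x 66 x 15 mm, loose. Origin: centre of its underside. Leave it alone.
There are look-alikes about, which are no part of the job. What is shaped like the vial but pink is not meant.

How it is judged:
On the way, in this order (a step that is already met when the one before it is completed fails the run):
1. the round red block sits flat inside the rim of the stirrer's plate (horizontal distance between round_block and stirrer below 0.008 m and z of round_block in the frame of stirrer between 0.049 and 0.055 m and angle between round_block's own z axis and vertical below 0.07 rad), for 0.2 s.
2. the vial stands in the bore of the red block on the stirrer (all of step 1 and horizontal distance between vial and round_block below 0.007 m and z of vial in the frame of round_block between 0.007 and 0.013 m and angle between vial's own z axis and vertical below 0.07 rad), for 0.2 s.
At the end, for the whole second after the job is handed in: Blue block in the shaker's brackets, red block inside the stirrer's rim, silver block in the dry bath's well, vial in the red block's bore: each flat at its seat's height (3 mm), within 4 degrees of upright, centred within 9, 8, 9 and 7 mm, and at rest (all of step 2 and horizontal distance between small_block and shaker below 0.009 m and z of small_block in the frame of shaker between 0.051 and 0.057 m and angle between each of small_block, long_block's own z axis and vertical below 0.07 rad and horizontal distance between long_block and dry_bath below 0.009 m and z of long_block in the frame of dry_bath between 0.037 and 0.043 m and linear speed of each of small_block, round_block, long_block, vial below 0.02 m/s); the robot touches nothing.
It fails at once if a block or the vial was dropped: it moved at over 0.75 m/s out of the fingers ((linear speed of small_block above 0.75 m/s and contact force between the fingers and small_block below 0.1 N) or (linear speed of round_block above 0.75 m/s and contact force between the fingers and round_block below 0.1 N) or (linear speed of long_block above 0.75 m/s and contact force between the fingers and long_block below 0.1 N) or (linear speed of vial above 0.75 m/s and contact force between the fingers and vial below 0.1 N)).
It fails at once if the vial was tipped over (angle between vial's own z axis and vertical above 0.6 rad).
It fails at once if the rack, the clear bottle or the timer was shifted by more than 25 mm (distance of any of white_rack, clear_bottle, timer from where it was at the start of the episode above 0.025 m).
It also fails if it takes over 109 s, if anything falls off the work surface, if the arm or the gripper's body presses on something with over 40 N, if the wrist force passes 120 N, or if a joint passes its speed limit or range.

## Working session

There is one attempt and no reset: what is moved stays moved. The work goes in short steps, Python scripts to look and compute and a tool call to move; the robot and the scene stay as the last step left them, time stands still between calls to the robot, and variables do not carry over. Pictures are saved under pics/ and viewed, at most 14 in all, crops included, and the job is handed in when it is done.

Besides the shell and the picture viewer there is one more tool, called after "Call:" by a JSON object that holds its "method" and its "body", one argument or row to a line. carry_out: Moves the arm, as the interface text tells. Its arguments: {"type":"object","properties":{"rows":{"type":"array","items":{"type":"array","items":{"type":"array","items":{"type":"number"}}}},"grip":{"type":"number"},"grip_force":{"type":"number"}},"required":["rows"]}

```bash
ls; mkdir -p pics
cat > h.py <<'E'
import numpy as np, cv2
from workcell import bot
def ray(p,px):
    K=np.array(p["K"]);T=np.array(p["pose"])
    d=T[:3,:3]@np.linalg.inv(K)@np.array([px[0],px[1],1.]);return T[:3,3],d
def onz(p,px,z):
    o,d=ray(p,px);return o+d*(z-o[2])/d[2]
def proj(p,X):
    K=np.array(p["K"]);T=np.array(p["pose"])
    c=T[:3,:3].T@(np.array(X,float)-T[:3,3]);u=K@c;return u[:2]/u[2]
def save(p,n,crop=None,s=1):
    im=p["pixels"][:,:,::-1]
    if crop: a,b,c,d=crop; im=im[b:d,a:c]
    cv2.imwrite("pics/"+n,cv2.resize(im,None,fx=s,fy=s,interpolation=cv2.INTER_CUBIC))
E
python3 - <<'E'
from h import *
s=bot.observe();print({k:np.round(v,3) for k,v in s.items()})
a=bot.grab_frame("top");b=bot.grab_frame("scene")
save(a,"top0.png",s=1.5);save(b,"scene0.png",s=1.5)
np.set_printoptions(precision=4,suppress=True)
for p in (a,b):
    print(p["K"],p["pose"])
    for n in "small_block round_block long_block vial shaker stirrer dry_bath white_rack clear_bottle timer".split():
        print(n,[(np.round(r["position"],1),round(r["conf"],2)) for r in bot.spot_point(p,n)][:3])
E
```

```text
pics
{'clock': np.float64(0.0), 'qpos': array([ 1.156,  0.522, -0.036,  1.6  ,  0.021,  1.021, -0.113]), 'qd': array([ 0.001, -0.001, -0.001,  0.   ,  0.001,  0.   ,  0.   ]), 'joint_efforts': array([-1.0000e-03, -9.2710e+01,  1.9800e+00, -3.6993e+01,  1.8000e-02,
        8.0000e-03,  0.0000e+00]), 'position': array([ 0.211, -0.588,  0.231]), 'tool_rot': array([-3.141,  0.   ,  0.345]), 'force': array([ 0.434, -0.521, -0.912]), 'moment': array([ 0.005, -0.035, -0.006]), 'finger_force': np.float64(0.0), 'grip_width': np.float64(0.085)}
[[412.0497   0.     261.616 ]
 [  0.     412.0497 186.8199]
 [  0.       0.       1.    ]] [[-0.0043 -0.995   0.1002  0.3841]
 [-0.9998  0.0062  0.0186  0.0008]
 [-0.0191 -0.1001 -0.9948  1.4108]
 [ 0.      0.      0.      1.    ]]
small_block [(array([296.2, 214.8]), 0.5)]
round_block [(array([299.2, 216.3]), 0.68)]
long_block [(array([298.1, 216.7]), 0.87)]
vial [(array([144.4, 233.3]), 0.75), (array([169.2, 213.5]), 0.55), (array([141.2, 207.6]), 0.53)]
shaker [(array([247.4, 158.7]), 0.94)]
stirrer [(array([381.5, 174.9]), 0.79)]
dry_bath [(array([3
[... 154 characters left out ...]
   350.9652 192.3388]
 [  0.       0.       1.    ]] [[-0.6734 -0.3514  0.6505 -0.1884]
 [-0.7392  0.3375 -0.5828  0.639 ]
 [-0.0148 -0.8733 -0.487   0.5891]
 [ 0.      0.      0.      1.    ]]
small_block [(array([295.9, 188.9]), 0.61)]
round_block [(array([293.9, 201.1]), 0.53)]
long_block [(array([296.6, 209.2]), 0.82)]
vial [(array([130.8, 289. ]), 0.89), (array([160.9, 302.7]), 0.88), (array([165.3, 271.2]), 0.73)]
shaker [(array([217.5, 204. ]), 0.67)]
stirrer [(array([317.3, 165.3]), 0.89)]
dry_bath [(array([271. , 179.5]), 0.58)]
white_rack [(array([221.9, 253.4]), 0.64), (array([293.7, 212. ]), 0.41)]
clear_bottle [(array([337.5, 192.5]), 0.68)]
timer [(array([364.2, 180.2]), 0.54)]
```

View pics/top0.png

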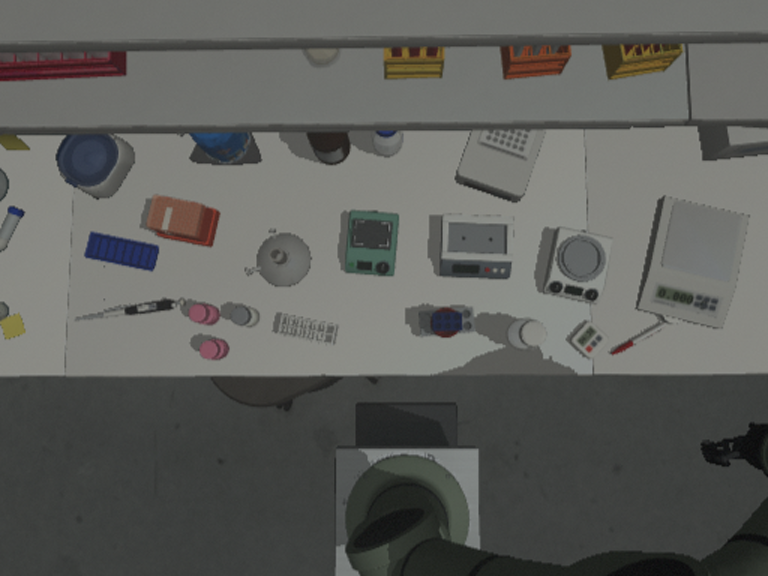

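View pics/scene0.png

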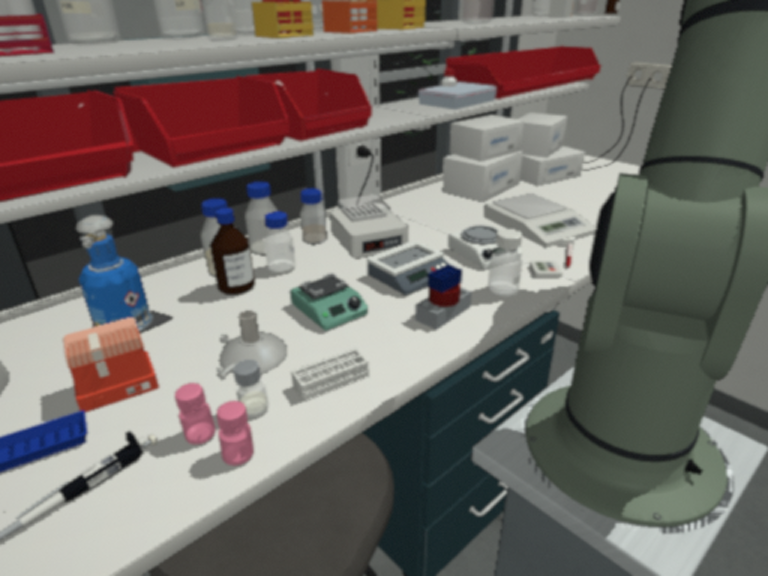

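The scenes show three candidates for the vial. Two are pink, at top-view full-res (136,209) and (142,232), and one has a grey cap and clear body at (160,209). The grey one is the one I want. The stack (blue/red/silver) is at (298,214). Shaker (247,161), dry bath (316,160) and stirrer (387,172) all have their panels facing me.

```bash
cat >> h.py <<'E'
np.set_printoptions(precision=4,suppress=True)
def tri(p,a,q,b):
    o1,d1=ray(p,a);o2,d2=ray(q,b);A=np.stack([d1,-d2],1)
    t=np.linalg.lstsq(A,o2-o1,rcond=None)[0];x=o1+t[0]*d1;y=o2+t[1]*d2
    return (x+y)/2,np.linalg.norm(x-y)
E
python3 - <<'E'
from h import *
a=bot.grab_frame("top")
# manual px from the picture (scaled 1.5) at known heights
for n,px,z in [("small top",(447,321),.102),("shaker plate",(374,234),.054),("bath well",(478,238),.040),("stirrer plate",(580,257),.052),("vial cap",(240,313),.091),("bottle cap",(530,333),.14),("rack",(306,327),.035),("timer",(588,339),.015),("shelf edge?0",(400,130),0.0),("shelf edge .4",(400,130),0.4),("funnel tip",(279,257),.08)]:
    print(n,onz(a,np.array(px)/1.5,z))
for n in ["small_block","round_block","long_block","shaker","stirrer","dry_bath"]:
    r=bot.regions_of(a,n)
    if r:
        m=r[0]["region"].astype(np.uint8);ys,xs=np.nonzero(m)
        c=cv2.findContours(m,0,2)[0];c=max(c,key=cv2.contourArea);print(n,r[0]["conf"],m.sum(),np.round(r[0]["position"],1),cv2.minAreaRect(c))
im=a["pixels"][:,:,::-1]
A=cv2.resize(im[130:250,220:420],None,fx=4,fy=4,interpolation=cv2.INTER_CUBIC)
cv2.imwrite("pics/crop1.png",A[:, :800])
E
```

```text
small top [ 0.4287 -0.0895  0.102 ]
shaker plate [0.6244 0.0668 0.054 ]
bath well [ 0.616  -0.1655  0.04  ]
stirrer plate [ 0.5699 -0.3877  0.052 ]
vial cap [0.4484 0.3529 0.091 ]
bottle cap [ 0.4021 -0.2557  0.14  ]
rack [0.4192 0.2195 0.035 ]
timer [ 0.39   -0.4097  0.015 ]
shelf edge?0 [0.8811 0.0079 0.    ]
shelf edge .4 [0.7402 0.0059 0.4   ]
funnel tip [0.5706 0.2729 0.08  ]
small_block 0.64 233 [294.5 214. ] ((297.5, 214.0), (12.0, 19.0), 90.0)
round_block 0.68 82 [297.  220.3] ((296.5, 222.0), (4.0, 13.0), 90.0)
long_block 0.71 250 [309.4 212.6] ((310.75, 212.25), (16.081523895263672, 8.825226783752441), 78.69007110595703)
shaker 0.65 1451 [248.1 159.8] ((247.24070739746094, 161.3458709716797), (34.96568298339844, 43.410099029541016), 5.5275397300720215)
stirrer 0.86 1795 [386.2 177.6] ((385.1538391113281, 176.23077392578125), (40.39992141723633, 45.891178131103516), 11.309932708740234)
dry_bath 0.76 2053 [314.5 161.5] ((317.5, 164.0), (44.0, 49.0), 90.0)
```

View pics/crop1.png

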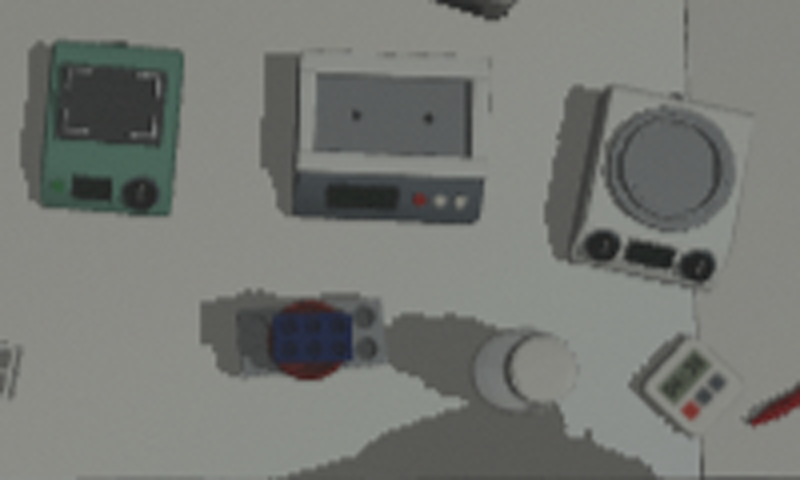

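Clear enough. The grey vial isn't in this crop, so I'll check it at close range before reaching for it. Now moving over the stack.

Call:
{"method": "carry_out", "body": {
  "rows": [
    [[0.374,-0.395,-0.08,-70],[0.374,-0.395,-0.08,-70],[0.374,-0.395,-0.08,-70],[0.374,-0.395,-0.08,-70],[0.374,-0.395,-0.08,-70],[0.374,-0.395,-0.08,-70],[0.374,-0.395,-0.08,-70],[0.374,-0.395,-0.08,-70],[0.374,-0.395,-0.08,-70],[0.374,-0.395,-0.08,-70],[0.374,-0.395,-0.08,-70],[0.374,-0.395,-0.08,-70]]
  ]
}}

```text
clock: 2.45
position: [0.4102, -0.1334, 0.3047]
tool_rot: [3.141, 0.001, 1.567]
force: [2.1, -1.0, 2.0]
grip_width: 0.0853
finger_force: 0.0
```

```bash
cat >> h.py <<'E'
def to(x,y,z,yaw=None):
    s=bot.observe();p=np.array(s["position"]);w=s["tool_rot"][2]
    if yaw is None: yaw=np.degrees(w)
    d=np.array([x,y,z])-p;c,n=np.cos(w),np.sin(w)
    r=[c*d[0]+n*d[1], n*d[0]-c*d[1], -d[2], -((yaw-np.degrees(w)+90)%180-90)]
    print("shift",np.round(r,4),"rows",np.linalg.norm(d)/.0417,abs(r[3])/7.16,"yaw",np.degrees(w))
E
python3 - <<'E'
from h import *
w=bot.grab_frame("wrist");print(w["K"],w["pose"]);print(bot.observe()["position"])
save(w,"w1.png",s=1.2)
for n in ["small_block","round_block","long_block"]:
    print(n,[(r["position"],onz(w,r["position"],0),r["conf"]) for r in bot.spot_point(w,n)][:1])
    for r in bot.regions_of(w,n)[:1]:
        m=r["region"].astype(np.uint8);c=max(cv2.findContours(m,0,2)[0],key=cv2.contourArea);print(m.sum(),cv2.minAreaRect(c))
E
```

```text
[[318.9603   0.     252.1575]
 [  0.     318.9603 191.2045]
 [  0.       0.       1.    ]] [[ 1.     -0.0036 -0.0008  0.4103]
 [-0.0037 -0.9613 -0.2755 -0.0644]
 [ 0.0003  0.2755 -0.9613  0.4478]
 [ 0.      0.      0.      1.    ]]
[ 0.4135 -0.1264  0.306 ]
small_block [([271.6, 121.9], array([ 0.4371, -0.0937,  0.    ]), 0.58)]
2170 ((269.5, 122.5), (59.0, 37.0), 90.0)
round_block []
long_block []
1694 ((265.481689453125, 84.83537292480469), (25.840980529785156, 45.60822677612305), 83.6598129272461)
```

View pics/w1.png

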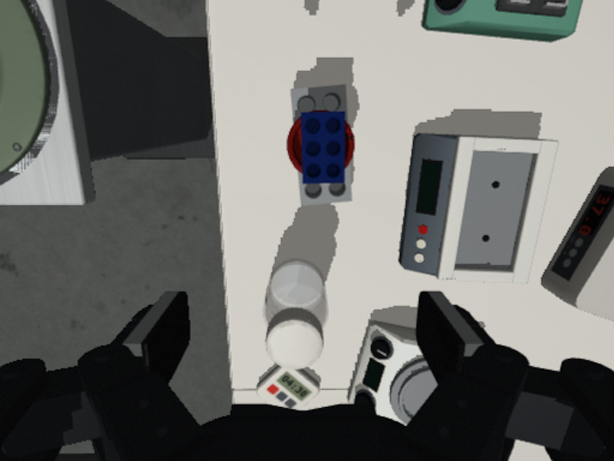

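The blue block sits centred at about (270,123) with its axes along the world's. The red rim shows on both sides, and the silver block is turned by about 4°.

Run:
```python
from h import *
w=bot.grab_frame("wrist");hsv=cv2.cvtColor(w["pixels"],cv2.COLOR_RGB2HSV)
b=cv2.inRange(hsv,(105,90,30),(130,255,255));b[220:]=0
c=max(cv2.findContours(b,0,2)[0],key=cv2.contourArea);P=np.array([onz(w,q[0],.102)[:2]*1000 for q in c],np.float32)
print("blue",cv2.minAreaRect(P))
r=cv2.inRange(hsv,(0,120,30),(10,255,255))|cv2.inRange(hsv,(170,120,30),(180,255,255));r[190:]=0
n,l,st,ct=cv2.connectedComponentsWithStats(r);print(st[1:][st[1:,4]>20])
ys,xs=np.nonzero(r);Q=np.array([onz(w,(x,y),.072)[:2]*1000 for x,y in zip(xs,ys)],np.float32)
print("red",cv2.minEnclosingCircle(Q), Q.min(0),Q.max(0))
L=np.array([onz(w,np.array(q)/1.2,.038)[:2]*1000 for q in [(291,88),(347,84),(352,201),(299,206)]],np.float32);print(L,L.mean(0))
to(.43,-.09,.2)
```

```text
blue ((428.5218811035156, -88.4044189453125), (37.77283477783203, 62.199951171875), 1.035282015800476)
[[240  96  13  46 391]
 [289  99   7  38 164]
 [499 160  11   8  41]
 [496 170   9   7  29]
 [350 185   8   5  30]
 [485 186   9   4  22]]
red ((555.531005859375, -112.0433578491211), 162.8559112548828) [ 395.3921 -173.43  ] [715.5054 -55.5974]
[[ 398.0355  -36.3447]
 [ 454.2275  -32.9055]
 [ 462.779  -152.4077]
 [ 405.0549 -157.6428]] [430.0242 -94.8252]
shift [ 0.0463  0.0203  0.1039 -0.    ] rows 2.770444220837409 0.0 yaw 89.64462539478932
```

Call:
{"method": "carry_out", "body": {
  "rows": [
    [[0.048,0.019,0.1,-1.4],[0.048,0.019,0.14,-1.4],[0.048,0.019,0.17,-1.4],[0.048,0.019,0.17,-1.4],[0.048,0.019,0.19,-1.4],[0.048,0.019,0.21,-1.4],[0.048,0.019,0.22,-1.4],[0.048,0.019,0.227,-1.4],[0.048,0.019,0.227,-1.4],[0.048,0.019,0.227,-1.4]]
  ]
}}

```text
clock: 3.68
position: [0.4295, -0.0877, 0.0778]
tool_rot: [3.141, 0.0, 1.59]
force: [0.7, 0.5, 1.1]
grip_width: 0.0853
finger_force: 0.0
```

Run:
```python
from h import *
to(.4285,-.0884,.077,91)
a=bot.grab_frame("top")
hsv=cv2.cvtColor(a["pixels"],cv2.COLOR_RGB2HSV)
```

```text
shift [-0.0007 -0.0011  0.0008  0.1119] rows 0.035423601919821766 0.015624220774948717 yaw 91.11186942074863
```

Good. Close on the blue block and lift.

Call:
{"method": "carry_out", "body": {
  "rows": [
    [[0,0,0,0],[0,0,0,0],[0,0,0,0],[0,0,0,0],[0,0,0,0],[0,0,0,0],[0,0,0,0],[0,0,0,0],[0,0,0,0]]
  ],
  "grip": 0.03,
  "grip_force": 35
}}

```text
clock: 4.48
position: [0.4292, -0.0874, 0.0775]
tool_rot: [3.141, 0.0, 1.591]
force: [-2.7, -0.3, 11.6]
grip_width: 0.0373
finger_force: 34.5
```

Call:
{"method": "carry_out", "body": {
  "rows": [
    [[0,0,-0.01,0],[0,0,-0.03,0],[0,0,-0.06,0],[0,0,-0.1,0],[0,0,-0.14,0],[0,0,-0.17,0],[0,0,-0.17,0],[0,0,-0.17,0]]
  ]
}}

```text
clock: 5.15
position: [0.4295, -0.0875, 0.2488]
tool_rot: [3.139, 0.001, 1.591]
force: [0.5, -0.3, -2.8]
grip_width: 0.0374
finger_force: 36.6
```

Run:
```python
from h import *
w=bot.grab_frame("wrist");save(w,"w2.png",s=1.2)
to(.6244,.0668,.25,91)
```

```text
shift [ 0.1503  0.1985 -0.0026  0.1378] rows 5.97149612977545 0.019252166634950052 yaw 91.13784551310624
```

View pics/w2.png

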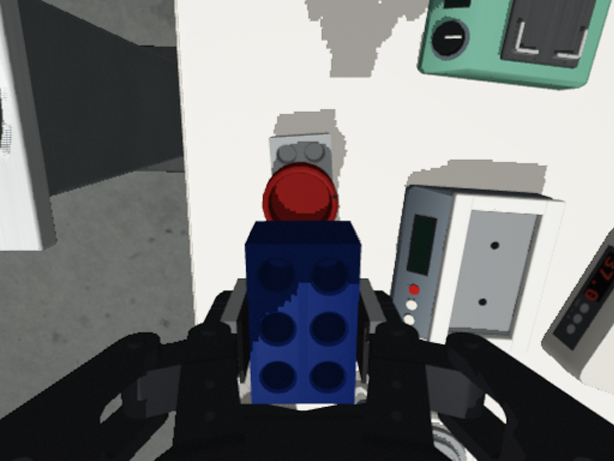

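The blue block is held square between the fingers, and the red cup top is at about (251,163) in original pixels. Moving next to the shaker for a closer look.

Call:
{"method": "carry_out", "body": {
  "rows": [
    [[0.05,0.197,0,0],[0.05,0.197,0,0],[0.05,0.197,0,0],[0.05,0.197,0,0],[0.05,0.197,0,0],[0.05,0.197,0,0],[0.05,0.197,0,0],[0.05,0.197,0,0]]
  ]
}}

```text
clock: 5.87
position: [0.6241, -0.0331, 0.2454]
tool_rot: [-3.138, -0.0, 1.592]
force: [-0.2, 0.1, -3.6]
grip_width: 0.0371
finger_force: 36.8
```

Run:
```python
from h import *
w=bot.grab_frame("wrist");save(w,"w3.png",crop=(190,40,390,190),s=4);np.savez("w3.npz",K=w["K"],pose=w["pose"])
print(bot.observe()["position"])
for n in ["shaker","small_block"]:
    for r in bot.spot_point(w,n)[:2]: print(n,r["position"],r["conf"],onz(w,r["position"],0.))
```

```text
[ 0.624  -0.0336  0.246 ]
shaker [257.5, 64.0] 0.74 [0.6269 0.0753 0.    ]
small_block [253.1, 242.1] 0.75 [ 0.6267 -0.1454  0.    ]
```

View pics/w3.png

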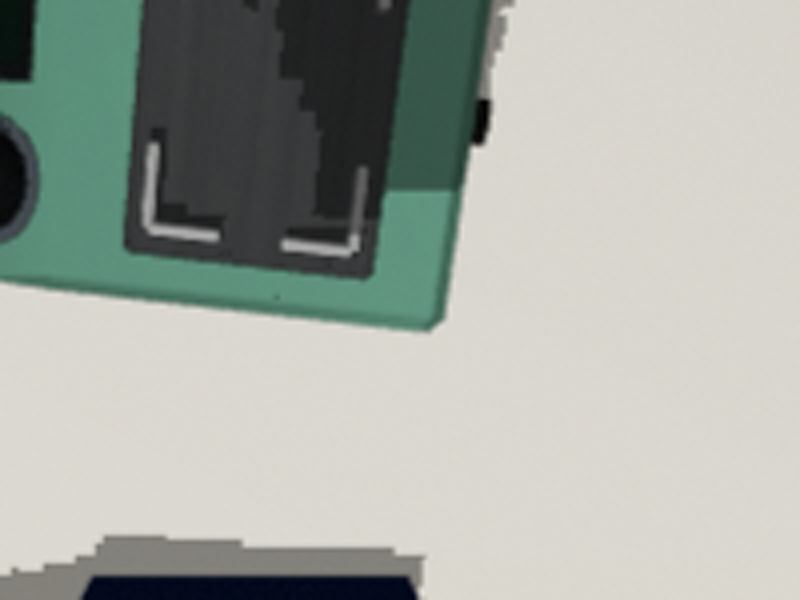

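Run:
```python
from h import *
w=bot.grab_frame("wrist");hsv=cv2.cvtColor(w["pixels"],cv2.COLOR_RGB2HSV)
g=cv2.inRange(hsv,(60,60,40),(95,255,255));g[200:]=0
ys,xs=np.nonzero(g);print("green",xs.min(),xs.max(),ys.min(),ys.max())
d=cv2.inRange(hsv,(0,0,0),(180,70,100));d[140:]=0
n,l,st,ct=cv2.connectedComponentsWithStats(d)
k=l[55,245];print(st[k])
m=(l==k).astype(np.uint8);m=cv2.morphologyEx(m,cv2.MORPH_CLOSE,np.ones((9,9)))
c=max(cv2.findContours(m,0,2)[0],key=cv2.contourArea)
P=np.array([onz(w,q[0],.054)[:2]*1000 for q in c],np.float32);print("plate",cv2.minAreaRect(P))
# brackets: bright pixels inside plate
mm=cv2.erode(m,np.ones((5,5)));b=((hsv[:,:,2]>95)&(mm>0)&(hsv[:,:,1]<60))
ys,xs=np.nonzero(b);B=np.array([onz(w,(x,y),.060)[:2]*1000 for x,y in zip(xs,ys)],np.float32);print(len(B),cv2.minAreaRect(B))
save(w,"w3b.png",crop=(170,0,350,120),s=4)
```

```text
green 175 314 0 120
[ 220    6   74  103 5937]
plate ((625.0580444335938, 73.47152709960938), (87.39141845703125, 63.40290451049805), 84.72669982910156)
291 ((624.7203979492188, 73.69882202148438), (78.19453430175781, 54.02123260498047), 84.86294555664062)
```

View pics/w3b.png

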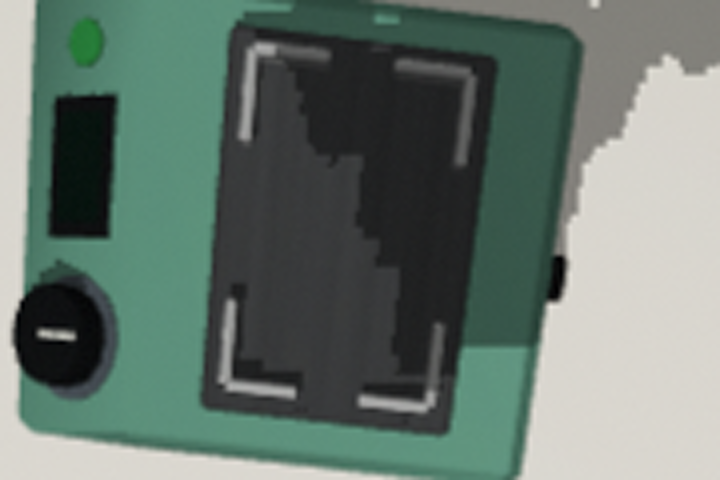

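The shaker plate is centred at (0.625, 0.0735) with a yaw of about −5.2°. The bracket outline of 54×78 mm confirms it.

Call:
{"method": "carry_out", "body": {
  "rows": [
    [[0.04,0.001,0,3],[0.08,0.003,0,6.4],[0.108,0.0033,0.03,6.4],[0.108,0.0033,0.07,6.4],[0.108,0.0033,0.11,6.4],[0.108,0.0033,0.14,6.4],[0.108,0.0033,0.16,6.4],[0.108,0.0033,0.17,6.4],[0.108,0.0033,0.17,6.4],[0.108,0.0033,0.17,6.4]]
  ]
}}

```text
clock: 6.9
position: [0.6265, 0.0746, 0.078]
tool_rot: [3.141, -0.0, 1.479]
force: [-0.2, -0.2, -1.7]
grip_width: 0.0371
finger_force: 36.8
```

Run:
```python
from h import *
to(.625,.0745,.0595,84.8)
s=bot.observe();print(s["position"],s["force"])
```

```text
shift [-0.0003 -0.0015  0.0185 -0.0676] rows 0.4455588776578182 0.009437066097763548 yaw 84.73243060674001
[0.6265 0.0746 0.078 ] [-0.2339 -0.157  -1.6756]
```

Call:
{"method": "carry_out", "body": {
  "rows": [
    [[0,-0.0015,0.004,0],[0,-0.0015,0.008,0],[0,-0.0015,0.012,0],[0,-0.0015,0.015,0],[0,-0.0015,0.017,0],[0,-0.0015,0.0185,0],[0,-0.0015,0.0195,0],[0,-0.0015,0.0195,0]]
  ]
}}

```text
clock: 7.57
position: [0.6248, 0.0748, 0.0595]
tool_rot: [3.141, 0.001, 1.479]
force: [-14.9, -3.7, 35.7]
grip_width: 0.0375
finger_force: 41.4
```

Call:
{"method": "carry_out", "body": {
  "rows": [
    [[0,0,-0.0005,0],[0,0,-0.0005,0],[0,0,-0.0005,0],[0,0,-0.0005,0],[0,0,-0.0005,0],[0,0,-0.0005,0]]
  ],
  "grip": 0.06
}}

```text
clock: 8.07
position: [0.6247, 0.0749, 0.0579]
tool_rot: [-3.141, -0.0, 1.479]
force: [-0.3, -0.3, -0.6]
grip_width: 0.0599
finger_force: 0.0
```

Call:
{"method": "carry_out", "body": {
  "rows": [
    [[0,0,-0.02,0],[0,0,-0.06,0],[0,0,-0.1,0],[0,0,-0.14,0],[0,0,-0.18,0],[-0.04,0,-0.18,0],[-0.08,0,-0.18,0],[-0.12,0,-0.18,0],[-0.12,0,-0.18,0]]
  ],
  "grip": 0.085
}}

```text
clock: 8.82
position: [0.613, -0.0539, 0.2378]
tool_rot: [-3.141, 0.004, 1.47]
force: [-1.4, -1.9, -1.0]
grip_width: 0.0851
finger_force: 0.0
```

Run:
```python
from h import *
w=bot.grab_frame("wrist");save(w,"w4.png",s=1.5)
hsv=cv2.cvtColor(w["pixels"],cv2.COLOR_RGB2HSV)
b=cv2.inRange(hsv,(105,90,30),(130,255,255))
c=max(cv2.findContours(b,0,2)[0],key=cv2.contourArea);P=np.array([onz(w,q[0],.084)[:2]*1000 for q in c],np.float32)
print("blue",cv2.minAreaRect(P))
to(.43,-.17,.28,91)
```

```text
blue ((623.92431640625, 67.6958236694336), (51.19487762451172, 38.11082458496094), 84.7086181640625)
shift [-0.1377 -0.1706 -0.0421 -6.6163] rows 5.3550205821092876 0.9240663599480169 yaw 84.3836848627722
```

View pics/w4.png

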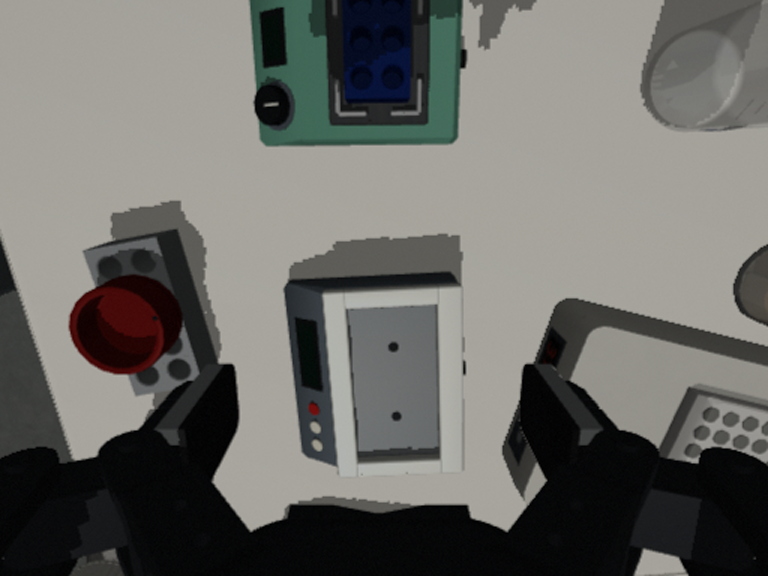

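The blue block is in the brackets at the top (377,50). The silver block with the red cup on it is at (125,320), and the dry-bath well is at (395,380). Going back over the stack for the cup.

Call:
{"method": "carry_out", "body": {
  "rows": [
    [[-0.117,-0.172,-0.02,-6.6],[-0.117,-0.172,-0.02,-6.6],[-0.117,-0.172,-0.02,-6.6],[-0.117,-0.172,-0.02,-6.6],[-0.117,-0.172,-0.02,-6.6],[-0.117,-0.172,-0.02,-6.6],[-0.117,-0.172,-0.02,-6.6],[-0.117,-0.172,-0.02,-6.6]]
  ]
}}

```text
clock: 9.53
position: [0.4324, -0.1449, 0.2584]
tool_rot: [3.141, 0.0, 1.595]
force: [-0.0, 1.0, -0.3]
grip_width: 0.0848
finger_force: 0.0
```

```bash
cat >> h.py <<'E'
def redfit(w,z,y1=384):
    hsv=cv2.cvtColor(w["pixels"],cv2.COLOR_RGB2HSV)
    r=cv2.inRange(hsv,(0,120,25),(10,255,255))|cv2.inRange(hsv,(170,120,25),(180,255,255));r[y1:]=0
    c=max(cv2.findContours(r,0,2)[0],key=cv2.contourArea)
    Q=np.array([onz(w,q[0],z)[:2]*1000 for q in c],np.float32)
    return Q
E
python3 - <<'E'
from h import *
w=bot.grab_frame("wrist");s=bot.observe();print(s["position"],w["pose"][:3,3])
Q=redfit(w,.072);print(len(Q),Q.min(0),Q.max(0))
# rim-top outline: keep contour points nearest top circle: robust fit of r=33
from scipy.optimize import least_squares
f=least_squares(lambda c:np.hypot(Q[:,0]-c[0],Q[:,1]-c[1])-33,Q.mean(0),loss="soft_l1",f_scale=.5);print("red",f.x,np.median(abs(f.fun)))
hsv=cv2.cvtColor(w["pixels"],cv2.COLOR_RGB2HSV)
save(w,"w5.png",s=1)
to(.43,-.09,.12,91)
E
```

```text
[ 0.4327 -0.1445  0.2581] [ 0.4305 -0.076   0.4016]
93 [ 395.7212 -119.7397] [459.1737 -55.3338]
red [427.622  -87.4039] 1.135543531443865
shift [ 0.0546 -0.0013  0.1381  0.4266] rows 3.5614536373438455 0.05957774381361068 yaw 91.42657664570545
```

View pics/w5.png

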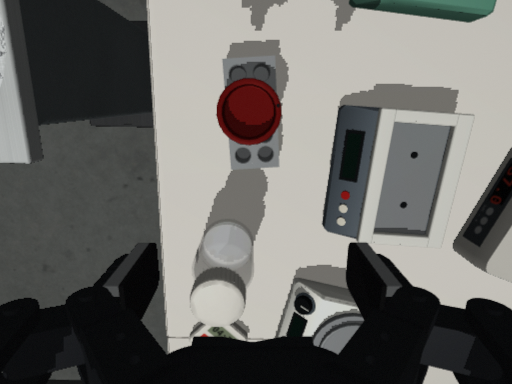

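The red cup is at (249,111) with its centre at (0.4276, −0.0874). Descending over it.

Call:
{"method": "carry_out", "body": {
  "rows": [
    [[0.03,-0.002,0.04,0.4],[0.057,-0.004,0.08,0.4],[0.057,-0.004,0.12,0.4],[0.057,-0.004,0.15,0.4],[0.057,-0.004,0.175,0.4],[0.057,-0.004,0.195,0.4],[0.057,-0.004,0.205,0.4],[0.057,-0.004,0.211,0.4],[0.057,-0.004,0.211,0.4],[0.057,-0.004,0.211,0.4]]
  ]
}}

```text
clock: 10.42
position: [0.4271, -0.0882, 0.0476]
tool_rot: [3.141, 0.0, 1.588]
force: [-0.2, -0.2, 1.1]
grip_width: 0.0851
finger_force: 0.0
```

Call:
{"method": "carry_out", "body": {
  "rows": [
    [[0,0,0,0],[0,0,0,0],[0,0,0,0],[0,0,0,0],[0,0,0,0],[0,0,0,0],[0,0,0,0]]
  ],
  "grip": 0.055,
  "grip_force": 40
}}

```text
clock: 11.0
position: [0.4272, -0.0887, 0.0484]
tool_rot: [3.139, 0.001, 1.587]
force: [-3.2, 1.7, 19.4]
grip_width: 0.0659
finger_force: 39.0
```

Run:
```python
from h import *
to(.50,-.28,.26,91)
```

```text
shift [-0.1924  0.0697 -0.2116 -0.0607] rows 7.059269258147303 0.00847581356355727 yaw 90.93931317488493
```

Call:
{"method": "carry_out", "body": {
  "rows": [
    [[0,0,-0.01,0],[0,0,-0.03,0],[0,0,-0.06,0],[0,0,-0.1,0],[0,0,-0.14,0],[0,0,-0.18,0],[-0.03,0.01,-0.21,0],[-0.07,0.03,-0.21,0],[-0.1,0.04,-0.21,0],[-0.14,0.06,-0.21,0],[-0.18,0.08,-0.21,0],[-0.21,0.09,-0.21,0]]
  ]
}}

```text
clock: 12.0
position: [0.5205, -0.2991, 0.2582]
tool_rot: [3.141, 0.0, 1.587]
force: [1.0, 1.3, -2.2]
grip_width: 0.0653
finger_force: 45.6
```

Call:
{"method": "carry_out", "body": {
  "rows": [
    [[-0.18,0.05,0,0],[-0.18,0.05,0,0],[-0.18,0.05,0,0],[-0.18,0.05,0,0],[-0.18,0.05,0,0],[-0.18,0.05,0,0]]
  ]
}}

```text
clock: 12.5
position: [0.5716, -0.4808, 0.2566]
tool_rot: [-3.141, -0.0, 1.583]
force: [-0.7, 0.3, -2.9]
grip_width: 0.0653
finger_force: 45.6
```

Run:
```python
from h import *
w=bot.grab_frame("wrist");s=bot.observe();print(s["position"],np.degrees(s["tool_rot"]),s["grip_width"]);np.savez("w6.npz",K=w["K"],pose=w["pose"],im=w["pixels"])
print([ (r["position"],r["conf"],onz(w,r["position"],0)) for r in bot.spot_point(w,"stirrer")])
save(w,"w6.png",crop=(130,0,390,230),s=2.5)
```

```text
[ 0.572  -0.478   0.2569] [-179.9984   -0.0657   90.8079] 0.06523203032772315
[([251.2, 78.4], 0.95, array([ 0.5691, -0.3873,  0.    ]))]
```

View pics/w6.png

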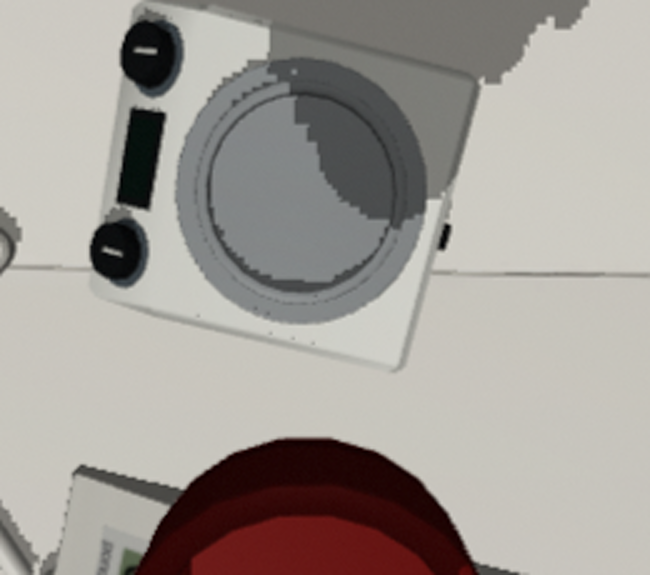

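Run:
```python
from h import *
f=np.load("w6.npz");w=dict(K=f["K"],pose=f["pose"])
def P(x,y,z): return onz(w,(130+(x)/2.5,y/2.5),z)[:2]
for z,L in [(.052,[(176,190),(427,190),(301,57),(301,323)]),(.058,[(208,192),(397,192),(302,93),(302,291)])]:
    a=[P(x,y,z) for x,y in L];print(z,a[1][0]-a[0][0],a[2][1]-a[3][1],(a[0][0]+a[1][0])/2,(a[2][1]+a[3][1])/2)
im=f["im"]
to(.5695,-.387,.062,90.8)
```

```text
0.052 0.10319399379997396 0.10329133345595282 0.568633941714065 -0.3904158343183727
0.058 0.07641279906807497 0.0755945113040008 0.5690862119899909 -0.3905670908845562
shift [ 0.0894 -0.0015  0.1953  0.1076] rows 5.150296409837442 0.015034513080720853 yaw 90.90764711365796
```

Call:
{"method": "carry_out", "body": {
  "rows": [
    [[0.04,-0.001,0.0,0],[0.08,-0.002,0.02,0],[0.0846,-0.002,0.06,0],[0.0846,-0.002,0.1,0],[0.0846,-0.002,0.13,0],[0.0846,-0.002,0.155,0],[0.0846,-0.002,0.17,0],[0.0846,-0.002,0.18,0],[0.0846,-0.002,0.18,0],[0.0846,-0.002,0.18,0]]
  ]
}}

```text
clock: 13.43
position: [0.57, -0.3915, 0.0783]
tool_rot: [3.141, 0.0, 1.588]
force: [-0.2, -0.4, -1.3]
grip_width: 0.065
finger_force: 45.7
```

Run:
```python
from h import *
to(.569,-.3918,.062)
```

```text
shift [-0.0002 -0.001   0.0163 -0.    ] rows 0.3910587298002738 0.0 yaw 90.96198522212124
```

Call:
{"method": "carry_out", "body": {
  "rows": [
    [[0,-0.001,0.004,0],[0,-0.001,0.008,0],[0,-0.001,0.011,0],[0,-0.001,0.0135,0],[0,-0.001,0.015,0],[0,-0.001,0.016,0],[0,-0.001,0.016,0]]
  ]
}}

```text
clock: 14.02
position: [0.5685, -0.3917, 0.0626]
tool_rot: [-3.142, 0.001, 1.587]
force: [-9.1, 5.3, 20.9]
grip_width: 0.0654
finger_force: 47.8
```

Contact at the expected height. Release and rise.

Call:
{"method": "carry_out", "body": {
  "rows": [
    [[0,0,-0.0005,0],[0,0,-0.0005,0],[0,0,-0.0005,0],[0,0,-0.0005,0],[0,0,-0.0005,0]]
  ],
  "grip": 0.085
}}

```text
clock: 14.43
position: [0.5684, -0.3916, 0.0614]
tool_rot: [-3.141, -0.0, 1.587]
force: [0.5, 0.2, -0.5]
grip_width: 0.0849
finger_force: 0.0
```

Call:
{"method": "carry_out", "body": {
  "rows": [
    [[0,0,-0.02,0],[0,0,-0.05,0],[0,0,-0.09,0],[0,0,-0.13,0],[-0.04,0,-0.17,0],[-0.08,0,-0.19,0],[-0.1,0,-0.19,0],[-0.1,0,-0.19,0]]
  ]
}}

```text
clock: 15.1
position: [0.5683, -0.4993, 0.2536]
tool_rot: [3.14, 0.005, 1.581]
force: [-1.4, 0.4, -1.0]
grip_width: 0.0849
finger_force: 0.0
```

Run:
```python
from h import *
from scipy.optimize import least_squares
w=bot.grab_frame("wrist");Q=redfit(w,.086,240);print(Q.min(0),Q.max(0))
f=least_squares(lambda c:np.hypot(Q[:,0]-c[0],Q[:,1]-c[1])-33,Q.mean(0),loss="soft_l1",f_scale=.5);print("red",f.x,np.median(abs(f.fun)))
save(w,"w7.png",crop=(130,0,390,230),s=2)
to(.43,-.17,.26,94)
```

```text
[ 536.4368 -423.2104] [ 599.7416 -358.9865]
red [ 568.3976 -390.8152] 0.9037318117751028
shift [ 0.3272 -0.135  -0.0081 -3.3138] rows 8.490258745417291 0.4628194127232596 yaw 90.68621300490146
```

View pics/w7.png

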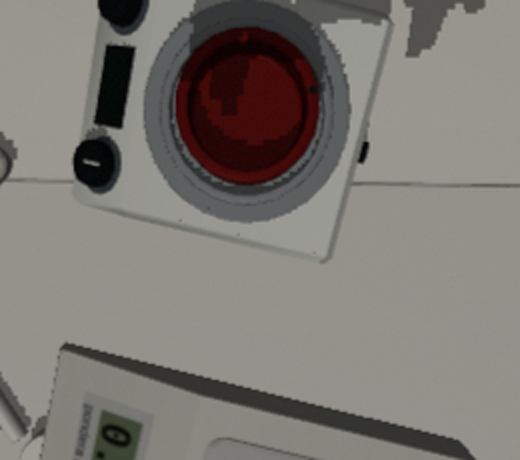

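The red cup sits centred inside the rim at (0.568, −0.391). Back to the silver block.

Call:
{"method": "carry_out", "body": {
  "rows": [
    [[0.34,-0.138,-0.008,-3],[0.34,-0.138,-0.008,-3],[0.34,-0.138,-0.008,-3],[0.34,-0.138,-0.008,-3],[0.34,-0.138,-0.008,-3],[0.34,-0.138,-0.008,-3],[0.34,-0.138,-0.008,-3],[0.34,-0.138,-0.008,-3],[0.34,-0.138,-0.008,-3],[0.34,-0.138,-0.008,-3],[0.34,-0.138,-0.008,-3]]
  ]
}}

```text
clock: 16.07
position: [0.4261, -0.1525, 0.2599]
tool_rot: [3.141, 0.001, 1.643]
force: [-0.4, 0.6, 0.7]
grip_width: 0.0854
finger_force: 0.0
```

```bash
cat >> h.py <<'E'
def rectfit(p,mask,z):
    c=max(cv2.findContours(mask,0,2)[0],key=cv2.contourArea)
    return cv2.minAreaRect(np.array([onz(p,q[0],z)[:2]*1000 for q in c],np.float32))
E
python3 - <<'E'
from h import *
w=bot.grab_frame("wrist");print(bot.observe()["position"]);np.savez("w8.npz",K=w["K"],pose=w["pose"],im=w["pixels"])
for n in ["long_block","dry_bath"]:
    for r in bot.regions_of(w,n)[:1]: print(n,r["conf"],r["position"],rectfit(w,r["region"].astype(np.uint8),.038 if n=="long_block" else .05))
    for r in bot.spot_point(w,n)[:1]: print(n,r["conf"],onz(w,r["position"],0))
save(w,"w8.png",s=1.5)
to(.43,-.09,.12,94)
E
```

```text
[ 0.4265 -0.1537  0.2597]
long_block 0.71 [261.2, 104.5] ((431.3304443359375, -91.8658676147461), (57.05710220336914, 120.40038299560547), 5.056116580963135)
dry_bath 0.82 [397.5, 176.6] ((592.347412109375, -160.4790496826172), (159.83485412597656, 150.2921142578125), 87.83250427246094)
dry_bath 0.84 [ 0.6133 -0.1624  0.    ]
shift [ 0.0642  0.0077  0.1392 -0.1066] rows 3.6811872711924876 0.014883455284533895 yaw 93.89343446016274
```

View pics/w8.png

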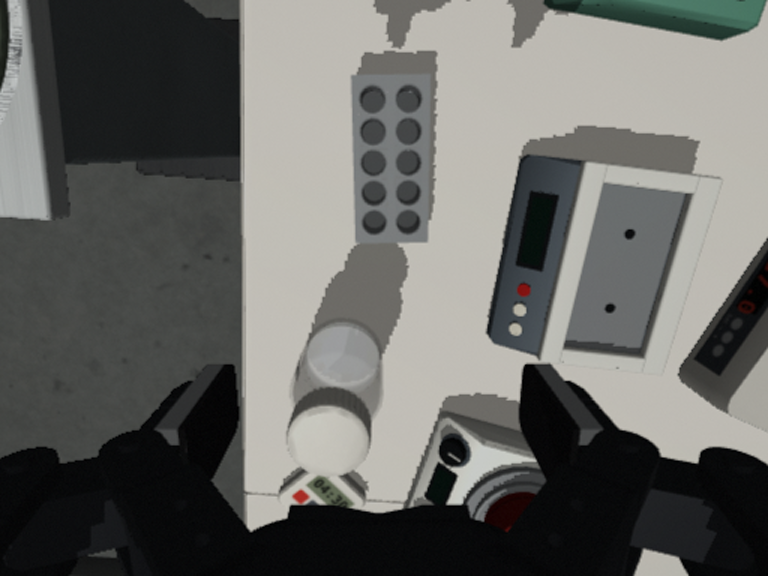

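The silver block is at (261,105) with its centre at (0.4313, −0.0919) and a yaw of 5°. The well is at about (420,177).

Call:
{"method": "carry_out", "body": {
  "rows": [
    [[0.03,0.005,0.04,-1.2],[0.062,0.009,0.08,-1.2],[0.062,0.009,0.12,-1.2],[0.062,0.009,0.16,-1.2],[0.062,0.009,0.19,-1.2],[0.062,0.009,0.215,-1.2],[0.062,0.009,0.23,-1.2],[0.062,0.009,0.239,-1.2],[0.062,0.009,0.243,-1.2],[0.062,0.009,0.243,-1.2],[0.062,0.009,0.243,-1.2]]
  ]
}}

```text
clock: 17.23
position: [0.4317, -0.0917, 0.0172]
tool_rot: [3.141, 0.0, 1.66]
force: [-0.4, 1.1, -0.4]
grip_width: 0.085
finger_force: 0.0
```

Call:
{"method": "carry_out", "body": {
  "rows": [
    [[0,0,0,0],[0,0,0,0],[0,0,0,0],[0,0,0,0],[0,0,0,0],[0,0,0,0],[0,0,0,0],[0,0,0,0]]
  ],
  "grip": 0.045,
  "grip_force": 80
}}

```text
clock: 17.9
position: [0.4317, -0.0918, 0.0176]
tool_rot: [3.14, 0.001, 1.66]
force: [-5.0, -0.1, 23.2]
grip_width: 0.0541
finger_force: 80.5
```

Run:
```python
from h import *
f=np.load("w8.npz");w=dict(K=f["K"],pose=f["pose"])
g=lambda x,y:onz(w,(x/1.5,y/1.5),.05)[:2]
C=np.array([g(604,183),g(690,192),g(645,352),g(564,345)]);print(C,C.mean(0))
for i in range(4):
    d=C[(i+1)%4]-C[i];print(np.linalg.norm(d),np.degrees(np.arctan2(d[1],d[0])))
O=np.array([g(602,162),g(722,178),g(661,374),g(540,357)]);print("outer",O.mean(0))
to(.52,-.13,.25)
```

```text
[[ 0.5853 -0.0951]
 [ 0.6488 -0.097 ]
 [ 0.6446 -0.2234]
 [ 0.579  -0.2221]] [ 0.6144 -0.1594]
0.06360570634884766 -1.6500532011089215
0.126512055345967 -91.92353261664685
0.06561657955626489 178.8601946181933
0.12712179531786244 87.17253805600126
outer [ 0.6184 -0.1604]
shift [-0.0459  0.0846 -0.2324 -0.    ] rows 6.031455384807669 0.0 yaw 95.12508516937747
```

Call:
{"method": "carry_out", "body": {
  "rows": [
    [[0,0,-0.005,0],[0,0,-0.02,0],[0,0,-0.05,0],[0,0,-0.09,0],[0,0,-0.13,0],[0,0,-0.17,0],[0,0,-0.2,0],[-0.02,0.02,-0.23,2],[-0.04,0.04,-0.25,4],[-0.06,0.06,-0.25,6.8],[-0.09,0.08,-0.25,6.8],[-0.11,0.1,-0.25,6.8]]
  ]
}}

```text
clock: 18.9
position: [0.541, -0.1948, 0.2671]
tool_rot: [3.141, 0.001, 1.54]
force: [0.9, -0.0, -4.0]
grip_width: 0.0538
finger_force: 86.8
```

Run:
```python
from h import *
s=bot.observe();print(s["grip_width"],s["finger_force"]); to(.615,-.28,.27,88.3)
```

```text
0.05383651923669817 86.78140640258789
shift [-0.0829  0.0765 -0.0029 -0.0594] rows 2.7065291815716375 0.008289441643004162 yaw 88.24064759783609
```

Call:
{"method": "carry_out", "body": {
  "rows": [
    [[-0.083,0.0765,-0.003,0],[-0.083,0.0765,-0.003,0],[-0.083,0.0765,-0.003,0],[-0.083,0.0765,-0.003,0],[-0.083,0.0765,-0.003,0]]
  ]
}}

```text
clock: 19.32
position: [0.6146, -0.2781, 0.2685]
tool_rot: [-3.14, -0.001, 1.541]
force: [0.6, 0.9, -4.8]
grip_width: 0.0542
finger_force: 87.2
```

Run:
```python
from h import *
w=bot.grab_frame("wrist");s=bot.observe();print(s["position"]);np.savez("w9.npz",K=w["K"],pose=w["pose"],im=w["pixels"])
for r in bot.spot_point(w,"dry_bath")[:1]: print(r["conf"],onz(w,r["position"],0))
save(w,"w9.png",crop=(130,0,390,290),s=2)
```

```text
[ 0.6143 -0.2769  0.269 ]
0.67 [ 0.6141 -0.1612  0.    ]
```

View pics/w9.png

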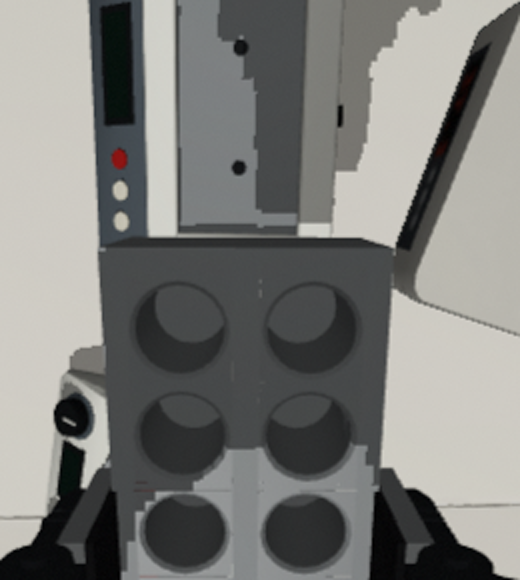

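Run:
```python
from h import *
f=np.load("w9.npz");w=dict(K=f["K"],pose=f["pose"])
g=lambda x,y,z:onz(w,(130+x/2,y/2),z)[:2]
print("left",g(178,20,.05),g(178,215,.05),"right",g(305.5,20,.05),g(300,215,.05),"back top",g(240,236,.05),"back floor",g(240,225.5,.04))
im=f["im"].astype(int)
for r in (20,60,100): print(r,[(x,im[r,x].tolist()) for x in list(range(214,224))+list(range(276,286))])
print("col250",[(r,im[r,245].tolist()) for r in range(106,122)])
to(.615,-.16,.12,88.3)
```

```text
left [ 0.5852 -0.12  ] [ 0.5796 -0.2157] right [ 0.6499 -0.122 ] [ 0.6465 -0.2177] back top [ 0.6132 -0.2279] back floor [ 0.6133 -0.2226]
20 [(214, [209, 209, 202]), (215, [207, 207, 200]), (216, [195, 196, 188]), (217, [145, 145, 139]), (218, [65, 66, 65]), (219, [89, 92, 92]), (220, [124, 127, 127]), (221, [124, 127, 127]), (222, [124, 128, 128]), (223, [126, 129, 129]), (276, [74, 76, 77]), (277, [73, 75, 75]), (278, [73, 75, 76]), (279, [73, 76, 76]), (280, [74, 76, 77]), (281, [70, 71, 71]), (282, [79, 79, 76]), (283, [109, 109, 104]), (284, [123, 122, 118]), (285, [126, 128, 122])]
60 [(214, [208, 209, 202]), (215, [209, 210, 203]), (216, [202, 202, 196]), (217, [166, 166, 160]), (218, [105, 105, 102]), (219, [86, 88, 88]), (220, [123, 128, 128]), (221, [122, 126, 127]), (222, [123, 128, 128]), (223, [124, 128, 129]), (276, [72, 74, 74]), (277, [71, 74, 75]), (278, [73, 74, 76]), (279, [70, 73, 72]), (280, [73, 74, 73]), (281, [93, 93, 90]), (282, [117, 117, 113]), (283, [127, 127, 122]), (284, [126, 127, 121]), (285, [126, 126, 121])]
100 [(214, [210, 209, 202]), (215, [208, 
[... 199 characters left out ...]
276, [71, 73, 74]), (277, [70, 73, 74]), (278, [66, 68, 69]), (279, [80, 80, 77]), (280, [114, 115, 110]), (281, [124, 125, 119]), (282, [125, 124, 119]), (283, [124, 124, 118]), (284, [124, 125, 120]), (285, [124, 124, 120])]
col250 [(106, [124, 126, 127]), (107, [125, 127, 128]), (108, [125, 128, 128]), (109, [125, 127, 128]), (110, [124, 127, 128]), (111, [111, 114, 115]), (112, [70, 73, 74]), (113, [70, 73, 74]), (114, [69, 72, 73]), (115, [68, 70, 71]), (116, [85, 87, 84]), (117, [129, 129, 124]), (118, [125, 126, 122]), (119, [46, 46, 46]), (120, [46, 47, 47]), (121, [46, 46, 47])]
shift [ 0.1165 -0.0025  0.1495  0.0883] rows 4.545101040982137 0.012330113767149145 yaw 88.38828361457279
```

Call:
{"method": "carry_out", "body": {
  "rows": [
    [[0.04,-0.001,0.0,0.8],[0.08,-0.002,0.02,0.8],[0.1155,-0.0028,0.05,0.8],[0.1155,-0.0028,0.09,0.8],[0.1155,-0.0028,0.12,0.8],[0.1155,-0.0028,0.15,0.8],[0.1155,-0.0028,0.175,0.8],[0.1155,-0.0028,0.19,0.8],[0.1155,-0.0028,0.19,0.8],[0.1155,-0.0028,0.19,0.8],[0.1155,-0.0028,0.19,0.8]]
  ]
}}

```text
clock: 20.33
position: [0.6158, -0.1615, 0.0812]
tool_rot: [3.14, 0.0, 1.528]
force: [0.4, -0.8, -3.5]
grip_width: 0.0545
finger_force: 87.1
```

Run:
```python
from h import *
to(.6147,-.161,.0576,87.6)
```

```text
shift [ 0.0004 -0.0011  0.0236 -0.0277] rows 0.5678070083894838 0.0038684520213058417 yaw 87.57230188352744
```

Call:
{"method": "carry_out", "body": {
  "rows": [
    [[0,-0.001,0.005,0],[0,-0.001,0.01,0],[0,-0.001,0.014,0],[0,-0.001,0.017,0],[0,-0.001,0.019,0],[0,-0.001,0.021,0],[0,-0.001,0.0225,0],[0,-0.001,0.0235,0],[0,-0.001,0.0235,0]]
  ]
}}

```text
clock: 21.08
position: [0.6143, -0.1616, 0.0578]
tool_rot: [3.141, 0.001, 1.528]
force: [-14.1, 3.0, 27.3]
grip_width: 0.054
finger_force: 90.8
```

Call:
{"method": "carry_out", "body": {
  "rows": [
    [[0,0,-0.0005,0],[0,0,-0.0005,0],[0,0,-0.0005,0],[0,0,-0.0005,0],[0,0,-0.0005,0],[0,0,-0.0005,0]]
  ],
  "grip": 0.08
}}

```text
clock: 21.58
position: [0.6143, -0.1616, 0.0564]
tool_rot: [-3.141, -0.0, 1.528]
force: [0.3, -0.7, 0.6]
grip_width: 0.0799
finger_force: 0.0
```

Call:
{"method": "carry_out", "body": {
  "rows": [
    [[0,0,-0.02,0],[0,0,-0.05,0],[0,0,-0.09,0],[0,0,-0.13,0],[0,0,-0.17,0],[-0.03,0,-0.2,0],[-0.06,0,-0.2,0],[-0.06,0,-0.2,0]]
  ],
  "grip": 0.085
}}

```text
clock: 22.25
position: [0.6113, -0.2284, 0.2581]
tool_rot: [3.139, 0.004, 1.522]
force: [0.0, -1.0, -1.6]
grip_width: 0.0851
finger_force: 0.0
```

Run:
```python
from h import *
w=bot.grab_frame("wrist");t=bot.grab_frame("top")
for r in bot.regions_of(w,"long_block")[:1]: print(r["conf"],r["position"],rectfit(w,r["region"].astype(np.uint8),.078))
save(t,"t2.png")
# vial: grey cap candidates in top
hsv=cv2.cvtColor(t["pixels"],cv2.COLOR_RGB2HSV)
for r in bot.regions_of(t,"vial"): 
    m=r["region"];print(r["conf"],r["position"],np.median(hsv[m],axis=0))
print("vial cap",onz(t,(240/1.5,313/1.5),.091))
to(.44,.25,.30,91)
```

```text
0.59 [251.4, 98.6] ((614.2730102539062, -161.6544952392578), (122.0004653930664, 57.61722183227539), 86.54624938964844)
0.77 [141.8, 232.8] [173.   90.  146.5]
0.63 [163.6, 210.3] [ 75.   7. 106.]
0.5 [134.9, 209.3] [173.  89. 136.]
vial cap [0.4484 0.3529 0.091 ]
shift [ 0.4632 -0.1913 -0.044  -3.4127] rows 12.063150807597111 0.47663890267406817 yaw 87.58726545685367
```

The silver block is seated at (0.614, −0.162), level with the well. Now the vial: the grey candidate is at (164,210) with saturation 7; the two pink ones at (142,233) and (135,209) have saturation of about 90. Moving above it for the close check.

Call:
{"method": "carry_out", "body": {
  "rows": [
    [[0.493,-0.193,-0.044,-3.4],[0.493,-0.193,-0.044,-3.4],[0.493,-0.193,-0.044,-3.4],[0.493,-0.193,-0.044,-3.4],[0.493,-0.193,-0.044,-3.4],[0.493,-0.193,-0.044,-3.4],[0.493,-0.193,-0.044,-3.4],[0.493,-0.193,-0.044,-3.4],[0.493,-0.193,-0.044,-3.4],[0.493,-0.193,-0.044,-3.4],[0.493,-0.193,-0.044,-3.4],[0.493,-0.193,-0.044,-3.4]]
  ]
}}

```text
clock: 23.45
position: [0.4483, 0.2521, 0.298]
tool_rot: [-3.141, 0.0, 1.589]
force: [0.4, -0.4, -0.4]
grip_width: 0.0854
finger_force: 0.0
```

Call:
{"method": "carry_out", "body": {
  "rows": [
    [[0.04,-0.02,0,0],[0.04,-0.02,0,0],[0.04,-0.02,0,0],[0.04,-0.02,0,0]]
  ]
}}

```text
clock: 23.78
position: [0.4287, 0.2899, 0.2976]
tool_rot: [-3.141, 0.0, 1.589]
force: [-0.7, -0.0, -1.0]
grip_width: 0.085
finger_force: 0.0
```

Run:
```python
from h import *
w=bot.grab_frame("wrist");s=bot.observe();print(s["position"],np.degrees(s["tool_rot"][2]));np.savez("w10.npz",K=w["K"],pose=w["pose"],im=w["pixels"])
hsv=cv2.cvtColor(w["pixels"],cv2.COLOR_RGB2HSV)
for r in bot.regions_of(w,"vial"): print(r["conf"],r["position"],np.median(hsv[r["region"]],axis=0),onz(w,r["position"],.08))
print([(r["conf"],r["position"],onz(w,r["position"],0)) for r in bot.spot_point(w,"vial")])
save(w,"w10.png",s=1.5)
```

```text
[0.4293 0.2891 0.2976] 90.96914593822285
0.97 [269.6, 104.2] [100.   7. 113.] [0.4462 0.3546 0.08  ]
0.97 [205.9, 39.9] [173. 128. 105.] [0.3781 0.4176 0.08  ]
0.86 [274.8, 20.9] [172. 128. 106.] [0.4487 0.4367 0.08  ]
[(0.91, [266.0, 105.1], array([0.4456, 0.3525, 0.    ])), (0.79, [209.7, 47.2], array([0.3718, 0.4223, 0.    ])), (0.67, [270.3, 24.1], array([0.448 , 0.4503, 0.    ]))]
```

View pics/w10.png

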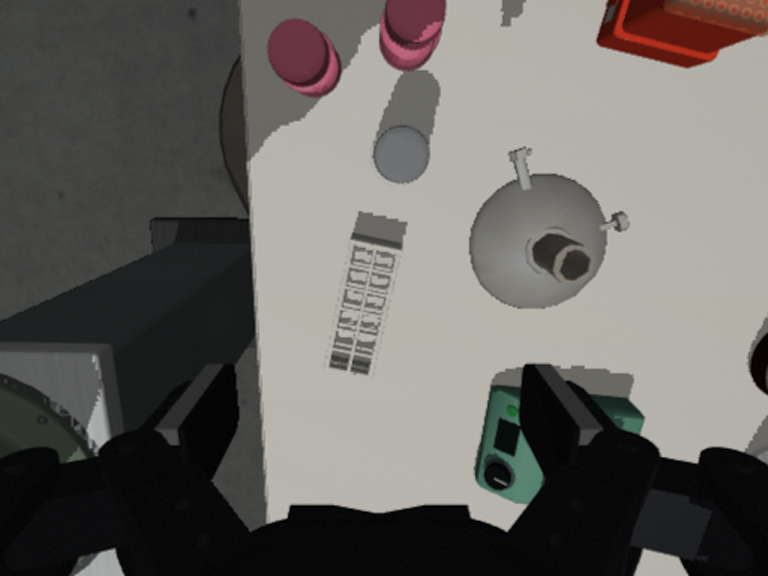

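The view shows one grey-capped vial at (267,103), clear of the funnel, the rack and the two pink ones at (200,35) and (275,15). Grey is the right one.

Run:
```python
from h import *
f=np.load("w10.npz");w=dict(K=f["K"],pose=f["pose"])
v=onz(w,(267.7,103.7),.091);print(v)
to(v[0],v[1],.066,91)
```

```text
[0.4436 0.3552 0.091 ]
shift [ 0.0665  0.0149  0.2318 -0.1217] rows 5.792640694640803 0.01700362844313649 yaw 90.87825402034714
```

Call:
{"method": "carry_out", "body": {
  "rows": [
    [[0.03,0.01,0.02,0],[0.066,0.015,0.05,0],[0.066,0.015,0.09,0],[0.066,0.015,0.12,0],[0.066,0.015,0.15,0],[0.066,0.015,0.18,0],[0.066,0.015,0.205,0],[0.066,0.015,0.22,0],[0.066,0.015,0.229,0],[0.066,0.015,0.232,0],[0.066,0.015,0.232,0],[0.066,0.015,0.232,0]]
  ]
}}

```text
clock: 24.93
position: [0.4438, 0.3558, 0.0668]
tool_rot: [3.141, -0.001, 1.587]
force: [0.3, 0.3, -0.1]
grip_width: 0.0849
finger_force: 0.0
```

Call:
{"method": "carry_out", "body": {
  "rows": [
    [[0,0,0,0],[0,0,0,0],[0,0,0,0],[0,0,0,0],[0,0,0,0],[0,0,0,0],[0,0,0,0],[0,0,0,0]]
  ],
  "grip": 0.034,
  "grip_force": 25
}}

```text
clock: 25.6
position: [0.4436, 0.356, 0.0666]
tool_rot: [3.141, -0.001, 1.588]
force: [-0.5, -0.9, 7.9]
grip_width: 0.0379
finger_force: 24.6
```

Call:
{"method": "carry_out", "body": {
  "rows": [
    [[0,0,-0.005,0],[0,0,-0.015,0],[0,0,-0.035,0],[0,0,-0.06,0],[0,0,-0.09,0],[0,0,-0.12,0],[0,0,-0.15,0],[0,0,-0.18,0],[0,0,-0.2,0],[0,0,-0.21,0],[0,0,-0.215,0],[0,0,-0.215,0]]
  ]
}}

```text
clock: 26.6
position: [0.4433, 0.3556, 0.2815]
tool_rot: [3.141, -0.0, 1.587]
force: [0.1, -0.3, -0.1]
grip_width: 0.0382
finger_force: 25.5
```

Run:
```python
from h import *
s=bot.observe();print(s["grip_width"],s["finger_force"]);to(.568,-.39,.28,91)
w=bot.grab_frame("wrist")
for r in bot.regions_of(w,"vial"):print(r["conf"],r["position"],rectfit(w,r["region"].astype(np.uint8),.28))
```

```text
0.03822764730516043 25.50074102175131
shift [-0.7476  0.1123  0.0015 -0.0514] rows 18.128936117308175 0.007177138218425394 yaw 90.94861169035607
0.93 [254.3, 248.7] ((443.364501953125, 354.2783203125), (46.04547882080078, 71.506591796875), 0.9573894143104553)
0.84 [191.2, 102.2] ((414.0987243652344, 423.6916198730469), (22.771268844604492, 17.21632194519043), 0.960288941860199)
0.63 [258.5, 78.0] ((445.0608215332031, 433.4694519042969), (17.5665225982666, 18.644241333007812), 0.31226804852485657)
```

Call:
{"method": "carry_out", "body": {
  "rows": [
    [[-0.01,0.001,0,0],[-0.03,0.004,0,0],[-0.06,0.009,0,0],[-0.095,0.014,0,0],[-0.13,0.02,0,0],[-0.165,0.025,0,0],[-0.2,0.03,0,0],[-0.235,0.035,0,0],[-0.27,0.041,0,0],[-0.305,0.046,0,0],[-0.34,0.051,0,0],[-0.375,0.056,0,0]]
  ]
}}

```text
clock: 27.7
position: [0.5048, -0.0208, 0.2801]
tool_rot: [-3.14, 0.0, 1.587]
force: [0.2, 0.8, -0.5]
grip_width: 0.0381
finger_force: 25.5
```

Call:
{"method": "carry_out", "body": {
  "rows": [
    [[-0.035,0.005,0,0],[-0.07,0.01,0,0],[-0.105,0.016,0,0],[-0.14,0.021,0,0],[-0.175,0.026,0,0],[-0.21,0.032,0,0],[-0.245,0.037,0,0],[-0.28,0.042,0,0],[-0.305,0.046,0,0],[-0.33,0.05,0,0],[-0.345,0.053,0,0],[-0.345,0.053,0,0]]
  ]
}}

```text
clock: 28.7
position: [0.5629, -0.3663, 0.2788]
tool_rot: [-3.139, -0.0, 1.584]
force: [0.2, -0.0, -0.5]
grip_width: 0.0382
finger_force: 25.5
```

Run:
```python
from h import *
from scipy.optimize import least_squares
s=bot.observe();print(s["position"],s["grip_width"])
t=bot.grab_frame("top");Q=redfit(t,.086)
sc=bot.grab_frame("scene")
w=bot.grab_frame("wrist");hsv=cv2.cvtColor(w["pixels"],cv2.COLOR_RGB2HSV)
Q=redfit(w,.086,384);print(Q.min(0),Q.max(0))
to(.5684,-.39,.15,91)
```

```text
[ 0.5629 -0.3663  0.2788] 0.03815481646845906
[ 536.8796 -395.732 ] [ 600.6295 -354.7793]
shift [-0.0282  0.0042  0.13   -0.0248] rows 3.1921797723603142 0.0034613284269698627 yaw 90.9752168884629
```

Call:
{"method": "carry_out", "body": {
  "rows": [
    [[-0.015,0.002,0,0],[-0.028,0.0042,0.02,0],[-0.028,0.0042,0.04,0],[-0.028,0.0042,0.06,0],[-0.028,0.0042,0.08,0],[-0.028,0.0042,0.095,0],[-0.028,0.0042,0.105,0],[-0.028,0.0042,0.11,0],[-0.028,0.0042,0.11,0],[-0.028,0.0042,0.11,0]]
  ]
}}

```text
clock: 29.68
position: [0.5692, -0.3902, 0.1717]
tool_rot: [3.141, 0.0, 1.588]
force: [0.1, 0.6, 0.3]
grip_width: 0.0384
finger_force: 25.5
```

Run:
```python
from h import *
to(.5686,-.39,.1286,91)
s=bot.observe();print(s["position"])
sc=bot.grab_frame("scene")
for n in ["vial","round_block"]: 
    for r in bot.regions_of(sc,n)[:2]: print(n,r["conf"],r["position"],r["region"].sum())
X=np.array(s["position"]);print(proj(sc,X+[0,-.0008,-.0666]),proj(sc,[.5684,-.3908,.086]),proj(sc,X))
save(sc,"s3.png",crop=(280,110,360,190),s=7)
```

```text
shift [ 0.0002 -0.0006  0.0431 -0.0287] rows 1.0330338495559395 0.004012989846694905 yaw 90.97126699269766
[ 0.5692 -0.3902  0.1717]
vial 0.9 [128.2, 274.4] 827
vial 0.88 [157.0, 290.6] 835
round_block 0.62 [321.1, 153.3] 201
[322.1452 141.8509] [321.8966 146.6392] [323.4503 124.8913]
```

Call:
{"method": "carry_out", "body": {
  "rows": [
    [[0,-0.0005,0.006,0],[0,-0.0005,0.012,0],[0,-0.0005,0.018,0],[0,-0.0005,0.023,0],[0,-0.0005,0.027,0],[0,-0.0005,0.03,0],[0,-0.0005,0.03,0],[0,-0.0005,0.03,0]]
  ]
}}

```text
clock: 30.5
position: [0.5684, -0.3904, 0.1409]
tool_rot: [-3.141, -0.0, 1.587]
force: [0.1, -0.1, 0.0]
grip_width: 0.0382
finger_force: 25.5
```

Call:
{"method": "carry_out", "body": {
  "rows": [
    [[0,0,0.004,0],[0,0,0.007,0],[0,0,0.009,0],[0,0,0.011,0],[0,0,0.0125,0],[0,0,0.0135,0],[0,0,0.0135,0]]
  ]
}}

```text
clock: 31.08
position: [0.5686, -0.3909, 0.1286]
tool_rot: [3.141, 0.001, 1.587]
force: [-3.2, 0.4, 13.9]
grip_width: 0.038
finger_force: 27.4
```

Contact is at the expected floor height and nothing touched on the way in. Release slowly and rise.

Call:
{"method": "carry_out", "body": {
  "rows": [
    [[0,0,-0.0005,0],[0,0,-0.0005,0],[0,0,-0.0005,0],[0,0,-0.0005,0],[0,0,-0.0005,0],[0,0,-0.0005,0],[0,0,-0.0005,0]]
  ],
  "grip": 0.07
}}

```text
clock: 31.67
position: [0.5684, -0.3903, 0.1279]
tool_rot: [-3.142, -0.0, 1.588]
force: [0.3, 0.5, -0.7]
grip_width: 0.0702
finger_force: 0.0
```

Call:
{"method": "carry_out", "body": {
  "rows": [
    [[0,0,-0.01,0],[0,0,-0.03,0],[0,0,-0.06,0],[0,0,-0.09,0],[0,0,-0.12,0],[-0.03,0,-0.15,0],[-0.07,0,-0.16,0],[-0.1,0,-0.16,0],[-0.1,0,-0.16,0],[-0.1,0,-0.16,0]]
  ],
  "grip": 0.085
}}

```text
clock: 32.5
position: [0.5694, -0.4918, 0.288]
tool_rot: [-3.142, -0.0, 1.585]
force: [0.1, 1.5, -0.4]
grip_width: 0.0854
finger_force: 0.0
```

Run:
```python
from h import *
w=bot.grab_frame("wrist");s=bot.observe();print(s["position"],s["force"],s["grip_width"])
for r in bot.regions_of(w,"vial")[:2]: print("vial cap",r["conf"],r["position"],rectfit(w,r["region"].astype(np.uint8),.153))
Q=redfit(w,.086,300);print("red",Q.min(0),Q.max(0),(Q.min(0)+Q.max(0))/2)
t=bot.grab_frame("top")
hsv=cv2.cvtColor(t["pixels"],cv2.COLOR_RGB2HSV)
b=cv2.inRange(hsv,(105,90,20),(130,255,255));b[:,:230]=0;b[:,270:]=0
print("blue",rectfit(t,b,.084))
for n,z in [("long_block",.078),("small_block",.084)]:
    for r in bot.regions_of(t,n)[:1]: print(n,r["conf"],rectfit(t,r["region"].astype(np.uint8),z))
```

```text
[ 0.57   -0.4902  0.2881] [ 0.5813  0.9517 -0.3243] 0.08507330176016957
vial cap 0.65 [254.3, 61.0] ((568.4548950195312, -393.7401428222656), (39.2406120300293, 45.4930419921875), 0.8338392972946167)
red [ 536.1185 -422.9312] [ 600.0735 -361.3592] [ 568.0961 -392.1452]
blue ((624.5923461914062, 72.74311828613281), (60.64419937133789, 34.53434753417969), 83.80274200439453)
long_block 0.75 ((613.4056396484375, -160.28384399414062), (120.79096984863281, 62.539825439453125), 88.70941162109375)
small_block 0.58 ((624.1368408203125, 72.99237823486328), (59.06415557861328, 43.01390075683594), 89.57503509521484)
```

```bash
python3 -c "
from workcell import bot
print(bot.job_done())"
```

```text
the job is handed in; nothing more can be done
None
```

The job is handed in at about 33 s of the 109 s allowed: blue block in the shaker's brackets, red block in the stirrer's rim with the grey-capped vial in its bore, and silver block in the dry bath's well. The last camera measurements agree with those seats, but the hand-in call reported no verdict.

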